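Close the flow-cell clamp and hold it pressed with the locating pin

ROBOT

A 7-joint arm with a two-finger parallel gripper is mounted at the origin on the work surface. World frame = base frame: x ahead of the robot, y to its left, z up, the work surface at z = 0. Lengths are in mm, angles in rad, forces in N, time in s.
With the tool pointing down it reaches from about 425 to 875 mm from the base axis. Payload 8.4 kg.
Tool frame: the origin (TCP) lies on the centre line of the jaws, within the pads' length; the fingertips stand 17 mm ahead of it and the grasp point (between the pads) lies 2 mm behind it; z points along the fingers, y is the line along which they close (so a half turn about z gives the same grasp; the last joint's range is limited). The gripper opens to 87 mm and grips with 3 to 60 N. Pads are 19 mm wide; open, the fingers measure 117 mm over their backs; the gripper's body (75 mm by 190 mm) begins 51 mm behind the grasp point.
Start: joints at [-1.333, 0.333, 0.04, 1.465, -0.013, 1.343, -0.059], TCP at [214.805, 613.452, 239.546] pointing down, gripper open.
Joint ranges: [-2.58, 2.58], [-0.38, 2.09], [-1.3, 1.39], [0.25, 2.4], [-1.5, 4.64], [0.08, 2.09], [-2.65, 2.65]. Speed limits (rad/s): [2.22, 2.22, 2.79, 2.79, 3.14, 3.14, 3.14].

INTERFACE

Orientations are given as a rotation vector (axis times angle).
In Python, from plant import arm, vision gives the robot as it stands.
- The arm moves only by the tool servo_tool, never from a script. Its argument "deltas" is text: rows parted by semicolons, each of 7 numbers parted by spaces: the opening, from -1 (shut) to 1 (fully open), then the shift along the tool's x, y, z in m, then the turn, a rotation vector about the tool's x, y, z in degrees. In form: gripper tx ty tz ax ay az; .... A call has 1 to 5 rows; each row is the pose to reach, as a shift and turn from the pose commanded when the call began, along the tool's axes at that moment; what a row does not reach only later rows make up. A row lasts 1/12 s, in which the tool goes at most 41.7 mm and 7.16 degrees, less where a joint would pass 70% of its speed; a pose out of reach is approached as far as the arm can. A call with a gripper value outside its range is refused whole. The fingers move at their own pace and stop on an object; "force" is the grip in N (left out, the last holds). Time passes only in rows, so rows that repeat a pose let the fingers close. It gives the time, the measured TCP pose, the force, the opening and the grip force at its end, in the units of the state.
- arm.read_state(): the state, without advancing time (a new reading comes with each control period).
- vision.get_image(name): name is "scene" or "top" or "wrist"; returns a dict with "img" (400x640x3 uint8, red, green, blue), "fov_y" (degrees; the focal length in pixels is half the picture's height over the tangent of half this angle, whatever the lens; pixels are square), "cx", "cy" (the principal point, pixels), "distortion" ([k1, k2, p1, p2, k3] as OpenCV has them; the pictures are not rectified), "R" (3x3) and "t" (3): a world point X has camera coordinates R X + t. Camera axes: x right, y down, z forward; pixel columns grow to the right and rows downward; lengths in mm; the calibration is good to about 2 mm. A picture is of the moment at which its call begins. There is no depth.
- arm.job_done(): hands the job in; it is judged then, once.
The state is a dict: "t": time; "joint_pos": joint angles; "joint_velocities": joint speeds; "tau": joint torques, N m; "eef_pos": TCP position; "orientation": TCP orientation; "force": force on the tool from outside, world axes, zero at the start; "moment": the same for the moment, N m; "width": finger opening in mm; "gripper_force": force on a finger pad.
Only numpy, scipy, OpenCV 4.12 (cv2) and the standard library are available. Lean on these libraries where they do the work, as an engineer would, in place of code of your own. Each camera call takes 0.05 s, during which the arm holds its last target. There are 200 camera calls.

TASK

Swing the open cover of the aluminium flow-cell clamp shut, take the round collared locating pin from the pin stand and push it down through the cover's hole into the hole of the base until its collar sits flat on the cover. Finish while still holding: keep the gripper on the pin and keep pushing it down firmly (about 10 N), so that the two halves stay pressed shut. Leave the two square plugs and everything else on the bench where they are.

Things in the scene. Friction and masses are not known exactly. Their poses are not given: they have to be found in the camera images.
- clamp: Clamp base, fixed to the bench: a plain aluminium block 150 (x) x 100 (y) x 34 mm high. Origin: centre of its underside, on the bench; z up. The hinge lies along its y at its -x edge (the edge nearer the robot); the vertical through hole is near its +x edge.
- clamp_hinge (a point): Middle of the hinge axis, 71 mm to the clamp's -x of its origin, 39 mm above the bench; the axis runs along the clamp's y.
- clamp_hole (a point): Centre of the mouth of the base's hole in its top face, 34 mm above the bench and 48 mm to the clamp's +x of its origin; the hole is 11 mm across and goes right through the 34 mm block.
- cover (a joint): Cover angle, rad: 0 = shut flat on the base, 1.57 = upright; starts at 1.0 to 1.35, leaning away from the robot, and swings shut towards the clamp's +x and down. Stiff hinge: stays where it is left; about 3 N at 90 mm from the hinge moves it. Pushing its outer face (towards the robot when open, on top when shut) with shut fingers closes it.
- cover_hole (a point): Centre of the mouth of the cover's hole in its outer face, on its middle line, 119 mm from the hinge axis; 11 mm across, right through; over the base's hole when shut.
- cover_face (a point): Point on the middle line of the cover's outer face, 90 mm from the hinge axis. The cover is an aluminium plate reaching from 2 to 140 mm from the hinge axis, 94 mm wide, 10 mm thick; its outer face is 5 mm off the axis, 44 mm above the bench when shut. Flush round window in its middle; two port stubs 20 mm high stand on it 20 mm from the hinge, 30 mm to either side of the middle line.
- stand: Pin stand, fixed: a white plastic block 56 (x) x 180 (y) x 46 mm high, origin at the centre of its underside. Three holes, 14 mm across and 38 mm deep, in a row along its y, 58 mm apart, hold the pin and the two plugs in any order.
- pin: Locating pin, steel, about 70 g, upright in the stand. From the bottom: shank 8 mm across and 34 mm long, tapered to 4 mm at the tip; round collar 24 mm across and 5 mm thick (it rests on the stand, or at the end on the cover); round grip 16 mm across and 34 mm high. 73 mm in all. Origin at the tip of the shank, z along the pin towards the grip.
- pin_tip (a point): Lower end of the pin's shank (the pin's origin).
- pin_grip (a point): Point on the pin's axis where to grip it, 62 mm above its tip (23 mm above the top of the collar, 11 mm below the top).
- plug_a: A square plug, not wanted: steel, grip 22 x 22 x 30 mm, no collar, shank 12 mm across and 34 mm long (too thick for the clamp's hole); stands in the stand. Origin at the lower end of its shank.
- plug_b: The other square plug, same as plug_a.
- beaker: Empty glass beaker, 70 mm across, 90 mm high, bystander; origin under its centre.
- dropper: Small glass dropper bottle, 38 mm across, 95 mm high, bystander; origin under its centre.
- dish: Shallow glass dish, 84 mm across, 16 mm high, bystander; origin under its centre.
- spatula: Steel spatula, 170 mm long, lying on the bench, bystander; along its x.
- slidebox: Grey slide box 85 x 100 x 30 mm, bystander; origin under its centre.
- jar: Amber jar, 60 mm across, 70 mm high, bystander; origin under its centre.
Things that resemble listed ones, but are neither listed nor needed, are in the scene too. What is shaped like the clamp but green is not meant.

How it is judged:
By the outcome, as a careful person would: the job done as asked, in the order asked, and still so for the second after the job is handed in, while the arm keeps its last pose, push and grip.
It also fails if it takes over 59 s, if anything falls off the work surface, if the arm or the gripper's body presses on something with over 40 N, if the wrist force passes 120 N, or if a joint passes its speed limit or range.

## Working session

There is one attempt and no reset: what is moved stays moved. The work goes in short steps, Python scripts to look and compute and a tool call to move; the robot and the scene stay as the last step left them, time stands still between calls to the robot, and variables do not carry over. Pictures are saved under pics/ and viewed, at most 10 in all, crops included, and the job is handed in when it is done.

Besides the shell and the picture viewer there is one more tool, called as name(argument=value, ...) on one line, values as JSON. servo_tool: Moves the arm, as the interface text tells. Its arguments: {"type":"object","properties":{"deltas":{"type":"string"},"force":{"type":"number"}},"required":["deltas"]}

```bash
mkdir -p pics; ls
cat > h.py <<'E'
import numpy as np, cv2
from plant import arm, vision
from scipy.spatial.transform import Rotation as Ro
def K(c):
    f=200/np.tan(np.radians(c["fov_y"])/2); return np.array([[f,0,c["cx"]],[0,f,c["cy"]],[0,0,1.]])
def ray(c,u,v):
    p=cv2.undistortPoints(np.array([[[u,v]]],float),K(c),np.array(c["distortion"],float))[0,0]
    R=np.array(c["R"]);t=np.array(c["t"]); return -R.T@t, R.T@np.array([p[0],p[1],1])
def atz(c,u,v,z):
    o,d=ray(c,u,v); return o+d*(z-o[2])/d[2]
def proj(c,P):
    return cv2.projectPoints(np.array(P,float).reshape(-1,1,3),cv2.Rodrigues(np.array(c["R"],float))[0],np.array(c["t"],float),K(c),np.array(c["distortion"],float))[0][:,0]
def snap(name,fn):
    c=vision.get_image(name); cv2.imwrite("pics/"+fn+".png",c["img"][:,:,::-1]); np.save("pics/"+fn+".npy",c,allow_pickle=True); return c
def load(fn): return np.load("pics/"+fn+".npy",allow_pickle=True).item()
def crop(fn,x0,y0,x1,y1,s,out):
    im=cv2.imread("pics/"+fn+".png")[y0:y1,x0:x1]; cv2.imwrite("pics/"+out+".png",cv2.resize(im,None,fx=s,fy=s,interpolation=cv2.INTER_CUBIC))
def totool(target):
    s=arm.read_state(); return Ro.from_rotvec(s["orientation"]).inv().apply(np.array(target)-s["eef_pos"])
E
python3 - <<'E'
from h import *
snap("top","top0");snap("scene","sc0");s=arm.read_state()
print({k:np.round(s[k],3) for k in s}); print(Ro.from_rotvec(s["orientation"]).as_matrix().round(3))
a=cv2.imread("pics/top0.png");b=cv2.imread("pics/sc0.png")
E
```

```text
pics
{'t': np.float64(0.1), 'joint_pos': array([-1.333,  0.334,  0.04 ,  1.466, -0.013,  1.343, -0.059]), 'joint_velocities': array([ 0.   , -0.002,  0.   , -0.003,  0.   ,  0.002, -0.   ]), 'tau': array([ 5.0000e-03, -6.5781e+01,  1.3410e+00, -4.0471e+01, -5.9000e-02,
        4.1000e-02,  0.0000e+00]), 'eef_pos': array([214.663, 613.091, 238.729]), 'orientation': array([-5.270e-01, -3.097e+00,  2.000e-03]), 'force': array([-0.492, -0.298, -0.207]), 'moment': array([0.036, 0.031, 0.019]), 'gripper_force': np.float64(0.0), 'width': np.float64(87.23)}
[[-0.944  0.33  -0.   ]
 [ 0.33   0.944 -0.001]
 [-0.    -0.002 -1.   ]]
```

View pics/top0.png

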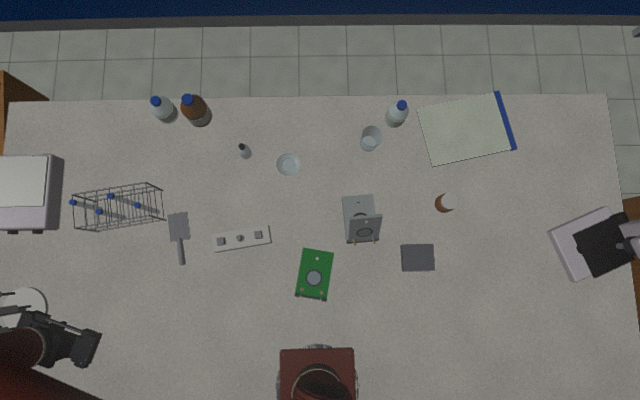

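View pics/sc0.png

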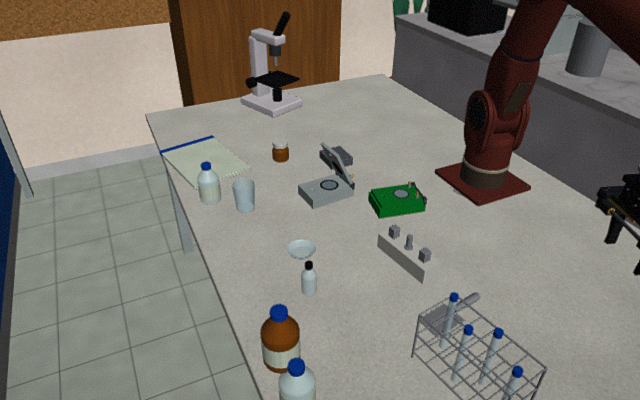

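The top view shows the stand at (241,238) with items at (222,241), (240,238) and (258,235). The aluminium clamp is at (362,217) with its cover open, and the green decoy at (314,274). Pin candidates are those three items. In the scene view the middle one (409,241) looks tall and thin, and the outer two look square. I'll check this in a crop.

Run:
```python
from h import *
crop("top0",200,215,280,260,8,"a");crop("top0",330,185,395,255,8,"b")
a=cv2.imread("pics/a.png");b=cv2.imread("pics/b.png")
W=max(a.shape[1],b.shape[1])
def px(i): return cv2.copyMakeBorder(i,0,0,0,W-i.shape[1],cv2.BORDER_CONSTANT)
# side by side scaled
a=cv2.resize(a,None,fx=.62,fy=.62);b=cv2.resize(b,None,fx=.75,fy=.75)
o=np.zeros((600,800,3),np.uint8);o[:a.shape[0],:a.shape[1]]=a;o[:b.shape[0],400:400+b.shape[1]]=b[:,:400]
s=cv2.imread("pics/sc0.png")[215:285,365:440];s=cv2.resize(s,None,fx=5,fy=4.9)
o[240:240+s.shape[0],:s.shape[1]]=s
cv2.imwrite("pics/c1.png",o)
c=load("top0")
for n,u,v,z in [("base",318,370,0),("pin",240,238,85),("l",222,241,76),("r",258,235,76),("cl",362,217,34)]: print(n,atz(c,u,v,z).round(0))
print(-c["R"].T@c["t"],-load("sc0")["R"].T@load("sc0")["t"])
```

```text
base [52. -3.  0.]
pin [460. 225.  85.]
l [452. 282.  76.]
r [469. 172.  76.]
cl [ 522. -153.   34.]
[ 382.81994412    4.95183694 1279.28672981] [1086.45830672  996.59866373  856.74054254]
```

View pics/c1.png

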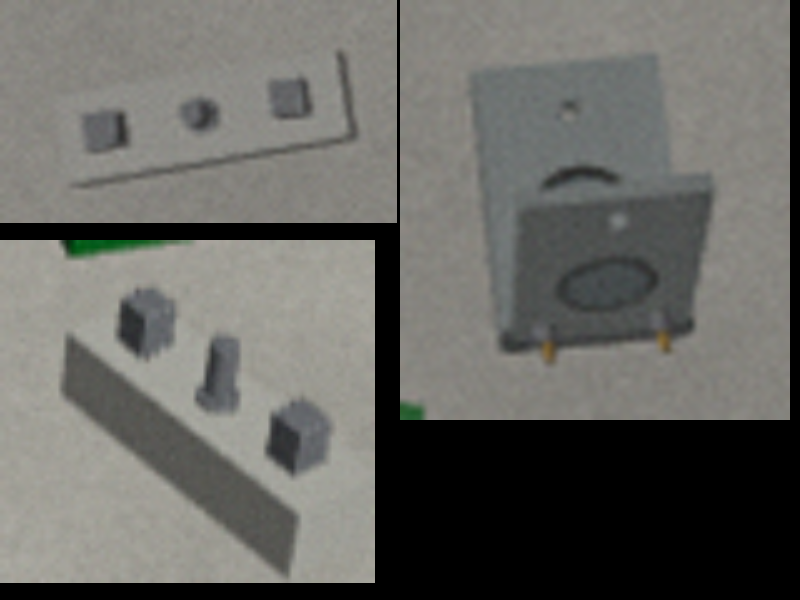

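The crop confirms the middle item (240,238), a round grip with a collar, as the pin; both neighbours are square plugs. On the clamp, the base hole is at (358.3,203.7), the cover hole at (366.3,222), the far base corners at (342.5,197) and (372.5,194.2), and the hinge ends at about (348,242) and (378,239).

Run:
```python
from h import *
from scipy.optimize import least_squares
c=load("top0")
obs=np.array([[358.3,203.7],[342.5,197],[372.5,194.2],[366.3,222],[349.2,240.2]])
def pts(p):
    x,y,a,th=p; L=[[48,0,34],[75,50,34],[75,-50,34]]
    f=lambda r,w,o:[-71+r*np.cos(th)-o*np.sin(th),w,39+r*np.sin(th)+o*np.cos(th)]
    L+= [f(119,0,5)]; L=np.array(L)
    R=Ro.from_euler('z',a).as_matrix(); return L@R.T+[x,y,0]
r=least_squares(lambda p:(proj(c,pts(p))-obs[:4]).ravel(),[520,-150,0,1.15],x_scale=[10,10,.1,.1])
print(r.x.round(3),r.fun.round(1)); print(pts(r.x).round(0))
x,y,a,th=r.x
ex=np.array([np.cos(a),np.sin(a),0]);print("hinge",np.array([x,y,39])-71*ex, "ex",ex, "cover top", np.array([x,y,39])+(-71+140*np.cos(th))*ex+[0,0,140*np.sin(th)])
L,Rr=atz(c,222,241,76),atz(c,258,235,76); print("stand dir",np.degrees(np.arctan2(*(Rr-L)[:2][::-1])))
np.save("clamp.npy",r.x)
print(totool([480,225,280]),Ro.from_rotvec(arm.read_state()["orientation"]).as_matrix()[:,1])
```

```text
[ 5.17066e+02 -1.48124e+02  8.70000e-02  1.11300e+00] [ 0.3  0.1 -0.4  0.2  0.4 -0.3 -0.2  0. ]
[[ 565. -144.   34.]
 [ 587.  -92.   34.]
 [ 596. -191.   34.]
 [ 494. -150.  148.]]
hinge [ 446.33523959 -154.30298352   39.        ] ex [0.99620571 0.08702974 0.        ] cover top [ 507.99146761 -148.91662034  164.57665642]
stand dir -81.66909763741684
[-378.68668577 -278.6585887   -40.83297048] [ 0.33048025  0.94381171 -0.00150524]
```

servo_tool(deltas="-1 -0.034 -0.025 -0.003 0 0 -5; -1 -0.068 -0.05 -0.006 0 0 -10; -1 -0.102 -0.075 -0.009 0 0 -15; -1 -0.136 -0.1 -0.012 0 0 -20; -1 -0.17 -0.125 -0.015 0 0 -24.3")

```text
t: 0.52
eef_pos: [332.8, 440.0, 254.1]
orientation: [0.144, -3.138, 0.001]
force: [0.8, 0.3, 0.2]
width: 62.0
gripper_force: 0.0
```

Run:
```python
from h import *
s=arm.read_state();print(s["t"],s["eef_pos"],s["joint_pos"].round(2));print(Ro.from_rotvec(s["orientation"]).as_matrix().round(3));print(totool([480,225,250]))
```

```text
0.5167 [332.80270353 439.9719962  254.08295925] [-1.09  0.13  0.09  1.69 -0.01  1.33  0.67]
[[-0.996 -0.092 -0.   ]
 [-0.092  0.996 -0.   ]
 [ 0.    -0.    -1.   ]]
[-126.84578535 -227.57366056    4.12911026]
```

servo_tool(deltas="-1 -0.013 -0.038 0 0 0 0; -1 -0.026 -0.075 0 0 0 0; -1 -0.039 -0.113 0 0 0 0; -1 -0.052 -0.15 0 0 0 0; -1 -0.065 -0.188 0 0 0 0")

```text
t: 0.93
eef_pos: [413.5, 258.4, 254.2]
orientation: [0.137, -3.138, -0.0]
force: [1.6, 0.4, 0.1]
width: 28.3
gripper_force: 0.0
```

servo_tool(deltas="-1 -0.011 -0.038 0 0 0 0; -1 -0.022 -0.075 0 0 0 0; -1 -0.033 -0.113 0 0 0 0; -1 -0.044 -0.15 0 0 0 0; -1 -0.05 -0.19 0 0 0 0")

```text
t: 1.35
eef_pos: [480.1, 73.9, 254.2]
orientation: [-0.138, 3.138, 0.0]
force: [0.5, 0.5, -0.4]
width: 1.4
gripper_force: 0.0
```

servo_tool(deltas="-1 0.004 -0.038 0 0 0 0; -1 0.008 -0.076 0 0 0 0; -1 0.012 -0.114 0 0 0 0; -1 0.016 -0.15 0 0 0 0; -1 0.02 -0.18 0 0 0 0")

```text
t: 1.77
eef_pos: [474.7, -108.5, 254.3]
orientation: [-0.134, 3.139, -0.0]
force: [0.7, 0.7, 0.3]
width: 0.5
gripper_force: 0.0
```

Run:
```python
from h import *
s=arm.read_state();print(s["t"],s["eef_pos"],s["joint_pos"].round(2));print(Ro.from_rotvec(s["orientation"]).as_matrix().round(3))
h=np.array([446.3,-154.3,39]);ex=np.array([.996,.087,0])
for S,z in [(5,170),(5,129),(29,126),(45,120),(60,110),(73,96),(82,80),(87,60)]:
  print(S,z,totool(np.r_[(h+S*ex)[:2],z]).round(1))
```

```text
1.7667 [ 474.699843   -108.53306742  254.31850283] [-0.53 -0.04  0.65  1.85  0.03  1.32  1.77]
[[-0.996 -0.085  0.   ]
 [-0.085  0.996 -0.   ]
 [-0.    -0.    -1.   ]]
5 170 [ 27.2 -43.2  84.3]
5 129 [ 27.2 -43.2 125.3]
29 126 [  3.2 -43.1 128.3]
45 120 [-12.8 -43.1 134.3]
60 110 [-27.8 -43.1 144.3]
73 96 [-40.8 -43.1 158.3]
82 80 [-49.8 -43.  174.3]
87 60 [-54.8 -43.  194.3]
```

servo_tool(deltas="-1 0.015 -0.022 0.02 0 0 0; -1 0.029 -0.04 0.045 0 0 0; -1 0.029 -0.04 0.08 0 0 0; -1 0.029 -0.04 0.085 0 0 0; -1 0.029 -0.04 0.085 0 0 0")

```text
t: 2.18
eef_pos: [448.6, -147.5, 167.9]
orientation: [0.137, -3.134, -0.0]
force: [0.1, 0.6, 0.5]
width: 0.4
gripper_force: 0.0
```

Run:
```python
from h import *
s=arm.read_state();print(s["t"],s["eef_pos"],s["joint_pos"].round(2));c=snap("top","t2");snap("wrist","w2")
h=np.array([446.3,-154.3,39]);ex=np.array([.996,.087,0])
for S,z in [(5,129)]:
  print(S,z,totool(np.r_[(h+S*ex)[:2],z]).round(1))
```

```text
2.1833 [ 448.58692884 -147.50350354  167.94420898] [-0.48  0.    0.72  2.   -0.    1.14  1.89]
5 129 [ 0.2 -6.4 41.5]
```

View pics/w2.png

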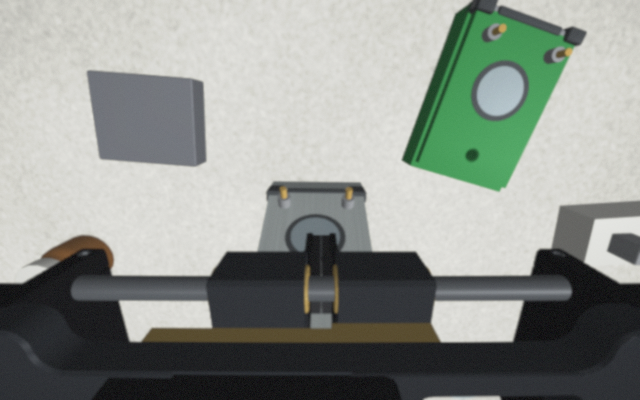

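The wrist view shows the stubs at (284,195) and (349,195) and the window at (315,235). The shut fingers at (320,290) are in front of the outer face and on its middle line. The finger is on the robot side as intended, so I'll go down and push along the arc.

servo_tool(deltas="-1 0 -0.003 0.02 0 0 0; -1 0 -0.004 0.038 0 0 0; -1 0 -0.004 0.038 0 0 0; -1 -0.012 -0.004 0.039 0 0 0; -1 -0.024 -0.004 0.041 0 0 0")

```text
t: 2.7
eef_pos: [475.1, -149.5, 130.2]
orientation: [-0.138, 3.138, 0.001]
force: [-3.3, -0.8, -0.3]
width: 0.4
gripper_force: 1.4
```

servo_tool(deltas="-1 -0.008 0 0.003 0 0 0; -1 -0.016 0 0.006 0 0 0; -1 -0.024 0 0.011 0 0 0; -1 -0.031 0 0.016 0 0 0; -1 -0.037 0 0.022 0 0 0")

```text
t: 3.12
eef_pos: [512.2, -146.4, 106.6]
orientation: [-0.138, 3.138, -0.0]
force: [-1.6, -0.4, 1.7]
width: 0.3
gripper_force: 0.9
```

Run:
```python
from h import *
s=arm.read_state();print(s["t"],s["eef_pos"],s["force"].round(1));
h=np.array([446.3,-154.3,39]);ex=np.array([.996,.087,0])
for S,z in [(60,110),(73,96),(82,80),(87,60)]:
  print(S,z,totool(np.r_[(h+S*ex)[:2],z]).round(1))
```

```text
3.1167 [ 512.17489472 -146.43915523  106.55666957] [-1.6 -0.4  1.7]
60 110 [ 6.3 -2.1 -3.4]
73 96 [-6.7 -2.1 10.6]
82 80 [-15.7  -2.1  26.6]
87 60 [-20.6  -2.1  46.6]
```

Contact is made and the cover is moving. Continuing.

servo_tool(deltas="-1 -0.006 -0.002 0.009 0 0 0; -1 -0.012 -0.002 0.018 0 0 0; -1 -0.017 -0.002 0.028 0 0 0; -1 -0.02 -0.002 0.037 0 0 0; -1 -0.021 -0.002 0.044 0 0 0")

```text
t: 3.53
eef_pos: [532.8, -146.7, 61.4]
orientation: [-0.138, 3.138, -0.001]
force: [-0.4, 0.3, 5.6]
width: 0.6
gripper_force: 3.4
```

servo_tool(deltas="-1 0 0 0.002 0 0 0; -1 0 0 0.003 0 0 0; -1 0 0 0.003 0 0 0")

```text
t: 3.78
eef_pos: [532.9, -146.8, 61.2]
orientation: [-0.137, 3.137, 0.002]
force: [-8.5, 2.9, 26.9]
width: 0.6
gripper_force: 13.2
```

The cover is shut: fingertips at 44 mm with 27 N resistance. I'll lift and go to the stand.

servo_tool(deltas="-1 0 0 -0.03 0 0 0; -0.3 0 0 -0.07 0 0 0; -0.3 0.01 0.02 -0.1 0 0 0; -0.3 0.02 0.05 -0.12 0 0 0; -0.3 0.025 0.09 -0.13 0 0 0")

```text
t: 4.2
eef_pos: [499.8, -61.6, 192.1]
orientation: [-0.128, 3.135, -0.001]
force: [0.9, 1.2, 0.6]
width: 19.3
gripper_force: 0.0
```

servo_tool(deltas="-0.3 0.005 0.04 0 0 0 0; -0.2 0.01 0.08 0 0 0 0; -0.2 0.015 0.12 0 0 0 0; -0.2 0.02 0.16 0 0 0 0; -0.2 0.025 0.2 0 0 0 0")

```text
t: 4.62
eef_pos: [456.4, 139.6, 189.6]
orientation: [-0.137, 3.138, 0.002]
force: [1.8, 0.2, 0.5]
width: 34.6
gripper_force: 0.0
```

servo_tool(deltas="-0.2 0 0.03 0 0 0 0; -0.2 0 0.06 0 0 0 0; -0.2 0 0.08 0 0 0 0; -0.2 0 0.08 0 0 0 0; -0.2 0 0.08 0 0 0 0")

```text
t: 5.03
eef_pos: [449.9, 218.3, 189.0]
orientation: [0.141, -3.138, 0.0]
force: [-0.2, -0.6, 0.1]
width: 34.8
gripper_force: 0.0
```

Run:
```python
from h import *
s=arm.read_state();print(s["t"],s["eef_pos"],s["joint_pos"].round(2),s["width"]);w=snap("wrist","w3");snap("top","t3")
print(-w["R"].T@w["t"], w["R"].round(2)); print(proj(w,[[460,225,85],[452,282,76],[469,172,76]]))
b=cv2.imread("pics/w3.png");a=cv2.resize(cv2.imread("pics/t3.png")[180:255,325:400],None,fx=5,fy=5)
b[:200,:200]=a[:200,:200] if 0 else cv2.resize(a,(200,200));cv2.imwrite("pics/c3.png",b)
```

```text
5.0333 [449.85759393 218.30364743 188.98884827] [-0.92  0.06  0.4   1.91 -0.02  1.18  1.14] 34.84347439394551
[366.00003091 211.60742965 334.87685464] [[-0.09  1.    0.  ]
 [ 0.95  0.09  0.3 ]
 [ 0.3   0.03 -0.95]]
[[325.96889197 215.95642622]
 [384.64832384 209.93810701]
 [271.34693312 216.7034273 ]]
```

View pics/c3.png

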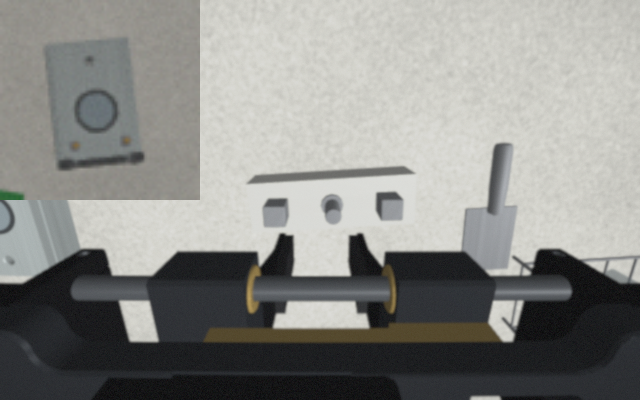

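The inset shows the cover shut over the base with its hole visible. In the wrist view the round collared pin is at about (333,212), between the square plugs at (275,212) and (391,206). I'll enlarge that area.

Run:
```python
from h import *
crop("w3",305,190,360,230,14,"d1")
crop("t3",340,190,378,222,14,"d2")
a=cv2.imread("pics/d1.png");b=cv2.imread("pics/d2.png")
a=cv2.resize(a,(440,320));b=cv2.resize(b,(304,256))
o=np.zeros((600,440,3),np.uint8);o[:320]=a;o[330:586,:304]=b;cv2.imwrite("pics/d.png",o)
```

```text
(no output)
```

View pics/d.png

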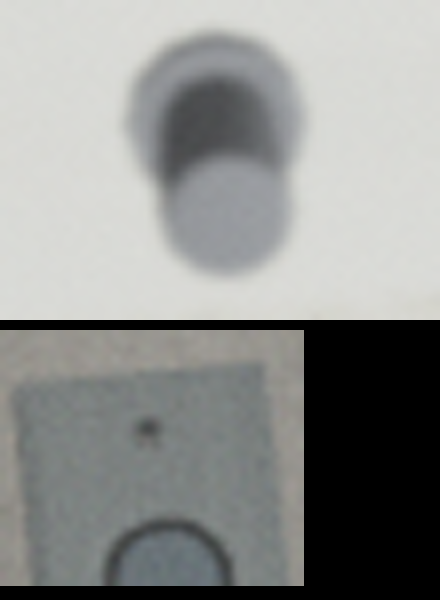

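The pin's top disc is at (333.2,216.4) and its collar centre at (331.8,204.5). The cover hole in the top view is at (358.3,202.2).

Run:
```python
from h import *
w=load("w3");t=load("t3")
print(atz(w,333.2,216.4,85),atz(w,331.8,204.5,51), K(w)[0,0])
print("hole",atz(t,358.3,202.2,44))
p=(atz(w,333.2,216.4,85)+atz(w,331.8,204.5,51))/2
for z in (130,72): print(totool([p[0],p[1],z]).round(1))
c=load("top0");print(atz(c,240,238,85))
```

```text
[459.83210963 231.88167779  85.        ] [459.27250386 231.76190427  51.        ] 281.19713311608405
hole [ 568.50421081 -142.10302564   44.        ]
[-10.5  14.6  59.1]
[-10.5  14.6 117.1]
[459.90037246 225.48294158  85.        ]
```

Run:
```python
from h import *
c=load("sc0");t=load("top0");w=vision.get_image("wrist");w0=load("w3")
print(abs(w["t"]-w0["t"]).max(),arm.read_state()["eef_pos"])
for P in ([460,232,85],[460,228,85],[460,225.5,85],[460,232,51],[460,225.5,51]): print(P,proj(c,P).round(1),proj(t,P).round(1),proj(w,P).round(1))
# red-free check: stand centre via plug positions in wrist
print(atz(w0,275,212,76),atz(w0,391,206,76), atz(t,358.3,203.7,34))
```

```text
0.4160429634736431 [450.47335968 216.16555153 189.27667358]
[460, 232, 85] [[410.7 236.1]] [[237.8 238. ]] [[335.4 216.1]]
[460, 228, 85] [[409.8 235.2]] [[239.2 238. ]] [[331.2 215.8]]
[460, 225.5, 85] [[409.3 234.7]] [[240. 238.]] [[328.6 215.6]]
[460, 232, 51] [[409.2 246.2]] [[239.9 238.7]] [[333.8 204.7]]
[460, 225.5, 51] [[407.9 244.7]] [[242.  238.6]] [[327.8 204.2]]
[463.75093913 175.38613406  76.        ] [447.42358149 287.52183354  76.        ] [ 565.13537816 -143.10887979   34.        ]
```

servo_tool(deltas="-0.2 -0.005 0.006 0.02 0 0 0; -0.2 -0.01 0.011 0.04 0 0 0; -0.2 -0.01 0.011 0.06 0 0 0; -0.2 -0.01 0.011 0.079 0 0 0; -0.2 -0.01 0.011 0.079 0 0 0")

```text
t: 5.6
eef_pos: [457.6, 226.9, 107.1]
orientation: [0.134, -3.135, 0.005]
force: [-0.6, -0.4, -0.3]
width: 34.7
gripper_force: 0.0
```

Run:
```python
from h import *
print(arm.read_state()["eef_pos"]);w=snap("wrist","w4");print(arm.read_state()["eef_pos"]);print(totool([460,228,72]))
crop("w4",230,150,430,310,4,"e")
e=arm.read_state()["eef_pos"];print(proj(w,[[460,228,85],[460,232,85],e+[0,0,0],e-[0,0,17]]))
```

```text
[457.63033213 226.9447786  107.14340848]
[458.4176143  227.41907811 109.05987   ]
[-1.72912723  0.52031291 37.05421396]
[[320.87417778 248.29507879]
 [326.88148471 248.76871315]
 [320.00850728 264.88249163]
 [320.15200369 251.09543113]]
```

View pics/e.png

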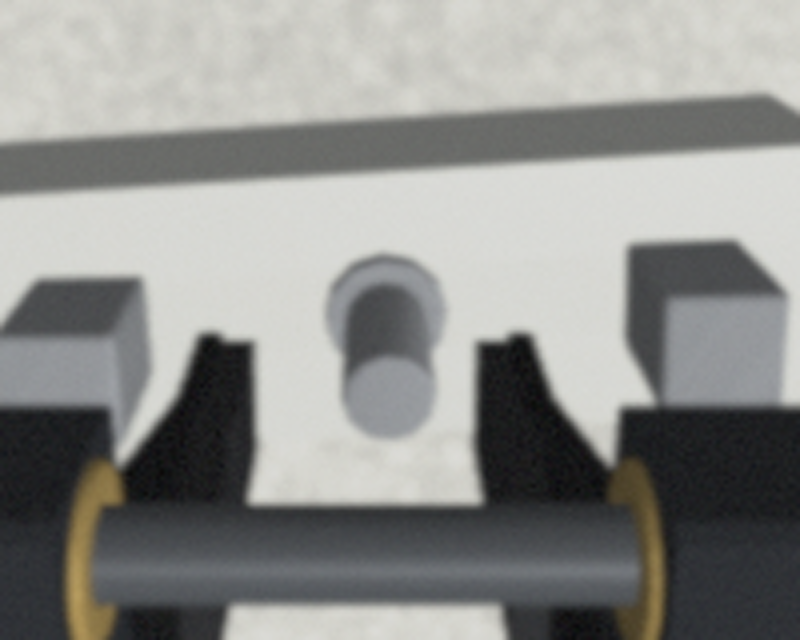

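The pin top at (327.2,249.2) is about 3.5 mm to +y of the jaw centre (321.6). The plugs at (260,240) and (412,235) are clear of the fingers. I'll correct, go down and grip.

servo_tool(deltas="-0.2 -0.0015 0.0035 0.008 0 0 0; -0.2 -0.0015 0.0035 0.018 0 0 0; -0.2 -0.0015 0.0035 0.028 0 0 0; -0.2 -0.0015 0.0035 0.037 0 0 0; -0.2 -0.0015 0.0035 0.037 0 0 0")

```text
t: 6.07
eef_pos: [459.3, 232.2, 71.4]
orientation: [0.137, -3.136, 0.002]
force: [-0.2, -0.8, 0.6]
width: 35.2
gripper_force: 0.0
```

servo_tool(deltas="-1 0 0 0 0 0 0; -1 0 0 0 0 0 0; -1 0 0 0 0 0 0; -1 0 0 0 0 0 0; -1 0 0 0 0 0 0", force=40)

```text
t: 6.48
eef_pos: [460.7, 232.9, 73.8]
orientation: [-0.137, 3.138, 0.001]
force: [0.6, -0.1, 1.5]
width: 15.0
gripper_force: 40.0
```

servo_tool(deltas="-1 0 0 -0.02 0 0 0; -1 0 0 -0.05 0 0 0; -1 0 0 -0.085 0 0 0; -1 -0.004 -0.025 -0.09 0 0 0; -1 -0.011 -0.06 -0.09 0 0 0")

```text
t: 6.9
eef_pos: [477.3, 177.2, 166.2]
orientation: [-0.146, 3.134, 0.006]
force: [1.4, -0.6, -1.5]
width: 15.2
gripper_force: 40.0
```

servo_tool(deltas="-1 -0.007 -0.037 0 0 0 0; -1 -0.014 -0.074 0 0 0 0; -1 -0.021 -0.11 0 0 0 0; -1 -0.028 -0.147 0 0 0 0; -1 -0.035 -0.184 0 0 0 0")

```text
t: 7.32
eef_pos: [527.6, -7.9, 163.7]
orientation: [-0.138, 3.138, 0.001]
force: [0.7, 0.7, -1.0]
width: 14.9
gripper_force: 40.0
```

servo_tool(deltas="-1 -0.006 -0.035 0 0 0 0; -1 -0.012 -0.07 0 0 0 0; -1 -0.018 -0.1 0 0 0 0; -1 -0.024 -0.13 0 0 0 0; -1 -0.027 -0.14 0 0 0 0")

```text
t: 7.73
eef_pos: [566.6, -148.6, 163.7]
orientation: [-0.13, 3.138, -0.004]
force: [-0.0, -0.3, -0.3]
width: 15.0
gripper_force: 40.0
```

servo_tool(deltas="-1 0 0 0 0 0 0; -1 0 0 0 0 0 0")

```text
t: 7.9
eef_pos: [566.4, -143.3, 163.1]
orientation: [0.135, -3.138, -0.0]
force: [-0.4, -0.8, -1.0]
width: 14.8
gripper_force: 40.0
```

Run:
```python
from h import *
s=arm.read_state();print(s["t"],s["eef_pos"],s["width"],s["force"]);w=snap("wrist","w5");print(arm.read_state()["eef_pos"])
crop("w5",220,150,420,300,4,"f")
e=s["eef_pos"];print(proj(w,[[566,-143,44],e-[0,0,60]]))
```

```text
7.9 [ 566.36552759 -143.29038903  163.10177749] 14.815290613132063 [-0.44528857 -0.79622234 -0.96251231]
[ 566.37056568 -142.17541865  163.09008255]
[[320.23483896 200.10966414]
 [319.71614776 223.09375843]]
```

View pics/f.png

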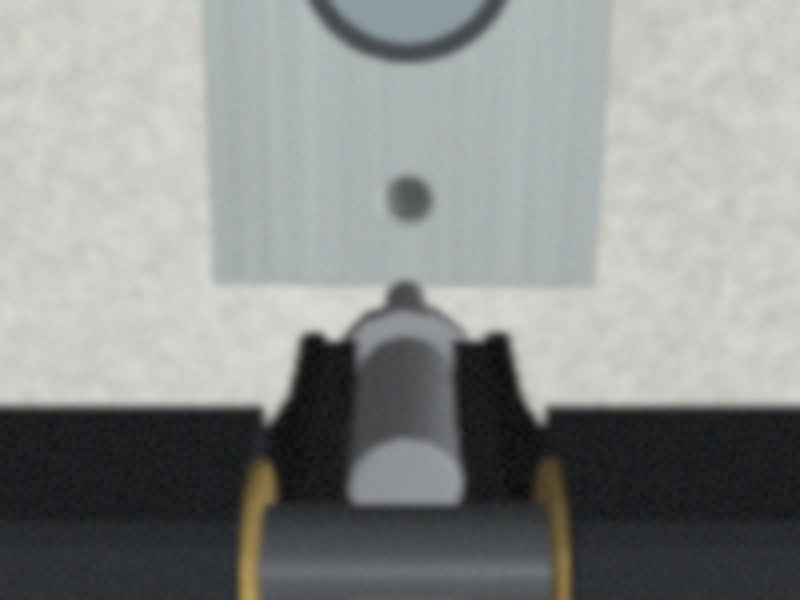

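The hole is at (322.5,199.7) and the pin tip at about (321,222.8), so the hole is roughly +1.6 mm in y and -0.8 mm in x from the tip. I'll correct that, go down to just above the cover and look again.

servo_tool(deltas="-1 0.001 0.0015 0.015 0 0 0; -1 0.001 0.0015 0.03 0 0 0; -1 0.001 0.0015 0.045 0 0 0; -1 0.001 0.0015 0.05 0 0 0; -1 0.001 0.0015 0.05 0 0 0")

```text
t: 8.37
eef_pos: [564.6, -140.0, 112.2]
orientation: [0.14, -3.136, -0.001]
force: [-0.8, -0.4, -0.7]
width: 15.3
gripper_force: 40.0
```

servo_tool(deltas="-1 0 0 0 0 0 0; -1 0 0 0 0 0 0")

```text
t: 8.53
eef_pos: [566.0, -141.5, 114.4]
orientation: [-0.138, 3.137, 0.0]
force: [0.1, 0.4, -0.1]
width: 14.9
gripper_force: 40.0
```

Run:
```python
from h import *
w=snap("wrist","w6");s=arm.read_state();print(s["t"],s["eef_pos"],s["width"],s["force"])
crop("w6",260,180,380,280,6,"g")
e=s["eef_pos"];print(proj(w,[[565.4,-140.6,44],e-[0,0,61]]))
```

```text
8.5833 [ 566.01263194 -141.74639442  114.36427602] 14.765398733211779 [ 0.39291459  0.55910802 -0.14254966]
[[320.92012686 217.62162022]
 [319.41702845 222.50759422]]
```

View pics/g.png

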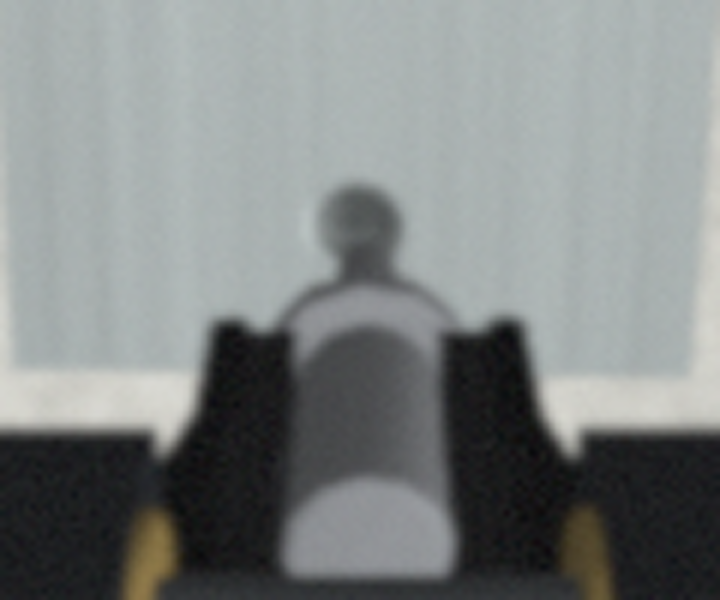

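The hole is centred at (320,217.3) and the pin axis is at u≈321, an error under 1 mm. I'll trim it and insert.

servo_tool(deltas="-1 0.0007 -0.0008 0.004 0 0 0; -1 0.0007 -0.0008 0.009 0 0 0; -1 0.0007 -0.0008 0.014 0 0 0; -1 0.0007 -0.0008 0.019 0 0 0; -1 0.0007 -0.0008 0.024 0 0 0")

```text
t: 9.0
eef_pos: [564.7, -142.8, 88.6]
orientation: [0.137, -3.138, 0.0]
force: [-0.4, 0.9, 0.2]
width: 14.7
gripper_force: 40.0
```

The pin is in the hole with no contact force. Continuing down.

servo_tool(deltas="-1 0 0 0.004 0 0 0; -1 0 0 0.008 0 0 0; -1 0 0 0.012 0 0 0; -1 0 0 0.015 0 0 0; -1 0 0 0.015 0 0 0")

```text
t: 9.42
eef_pos: [564.6, -142.8, 73.7]
orientation: [0.137, -3.138, 0.0]
force: [1.3, -0.1, -1.6]
width: 15.0
gripper_force: 40.0
```

servo_tool(deltas="-1 0 0 0.001 0 0 0; -1 0 0 0.002 0 0 0; -1 0 0 0.002 0 0 0; -1 0 0 0.002 0 0 0")

```text
t: 9.75
eef_pos: [564.8, -142.8, 72.4]
orientation: [-0.137, 3.139, 0.0]
force: [-0.2, -0.8, -1.1]
width: 15.2
gripper_force: 40.0
```

servo_tool(deltas="-1 0 0 0.001 0 0 0; -1 0 0 0.001 0 0 0; -1 0 0 0.001 0 0 0")

```text
t: 10.0
eef_pos: [565.0, -142.8, 71.8]
orientation: [-0.137, 3.138, 0.0]
force: [-0.9, 0.7, 4.0]
width: 14.8
gripper_force: 40.0
```

servo_tool(deltas="-1 0 0 0.0005 0 0 0; -1 0 0 0.0005 0 0 0; -1 0 0 0.0005 0 0 0")

```text
t: 10.25
eef_pos: [565.1, -142.8, 71.7]
orientation: [-0.137, 3.138, 0.001]
force: [-3.8, 0.7, 9.3]
width: 15.2
gripper_force: 40.0
```

servo_tool(deltas="-1 0 0 0.0002 0 0 0; -1 0 0 0.0002 0 0 0; -1 0 0 0.0002 0 0 0; -1 0 0 0.0002 0 0 0; -1 0 0 0.0002 0 0 0")

```text
t: 10.67
eef_pos: [565.1, -142.8, 71.6]
orientation: [-0.137, 3.138, 0.001]
force: [-4.1, 0.5, 11.7]
width: 15.1
gripper_force: 40.0
```

Run:
```python
from h import *
F=[]
for i in range(5): F.append(arm.read_state()["force"]); vision.get_image("top")
print(np.mean(F,0))
snap("scene","s7"); snap("wrist","w7")
a=cv2.imread("pics/w7.png")[170:290,240:400];b=cv2.imread("pics/s7.png")[150:230,270:400]
o=np.vstack([cv2.resize(a,(400,300)),cv2.resize(b,(400,246))]);cv2.imwrite("pics/z.png",o)
```

```text
[-4.04307521  1.26750033 11.73804625]
```

View pics/z.png

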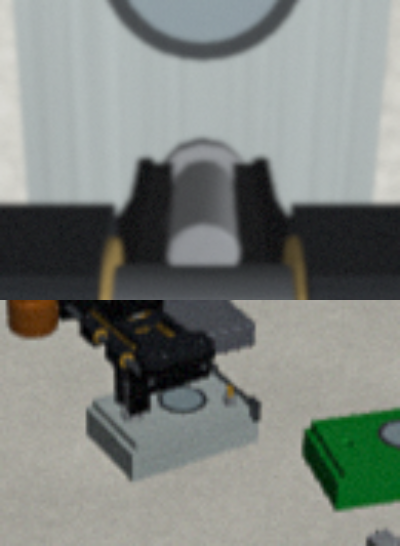

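The pictures show the cover flat on the base and the collar seated on it under the held grip. The push is steady at 11.7 N and the height matches the seated pin. Handing in.

```bash
python3 -c "
from plant import arm
print(arm.job_done())"
```

```text
the job is handed in; nothing more can be done
None
```

The cover is shut, the pin is through it with its collar down on the cover, and the job was handed in with the gripper still holding the pin and pushing down at about 11.7 N; no verdict came back.

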